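# Slacken the wing nut of unknown hand on the earth post

## Task

Slacken the wing nut on its earth post by 60 degrees or more. Nobody knows whether its thread is right- or left-handed: try to turn it, feel which way it gives (the other way is solid), and leave it turned that way. Do not turn the round nut on the other post.

Things in the scene. Friction and masses are not known exactly. Their poses are not given: they have to be found in the camera images.
- wing_mid (a point): Centre of the brass wing nut, 72 mm above the bench: one upright flat bar 46 mm long (its x), 10 mm thick (its y), 34 mm tall (heights 55 to 89 mm), a stud ending at 94 mm. It stands on the middle of a fixed round black base, 96 mm across, top at 46 mm; between them only a collar 20 mm across. z up; it turns about the vertical through this point, and the frame turns with it.
- wing (a joint): Angle of the wing nut, rad: 0 at the start, positive anticlockwise seen from above, range -1.5 to 1.5. Light friction (0.04 N m) the way it gives; the other way it stops solid within about 0.15 rad. Which way gives differs from run to run and cannot be seen. It stays where it is left.
- roundnut_mid (a point): Centre of the round knurled brass nut (38 mm across, 24 mm tall) on the other, equal black base; 67 mm above the bench. Not to be turned.
- roundnut (a joint): Angle of the round nut about the upward axis, rad: 0 at the start; to be left alone.
Mind the look-alikes: they are no part of the job. Leave any blue, pink or white look-alike of the part that bears wing_mid alone.

How it is judged (in metres and radians):
At the end, for the whole second after the job is handed in: The wing nut stands at least 0.95 rad (about 55 degrees) from where it started, the way it gives, and is at rest; the round nut is within 0.25 rad of its start ((value of joint wing above 0.95 rad or value of joint wing below -0.95 rad) and velocity of joint wing between -0.1 and 0.1 rad/s and value of joint roundnut between -0.25 and 0.25 rad); the robot touches nothing.
It fails at once if the round nut is turned by more than 0.25 rad (value of joint roundnut above 0.25 rad or value of joint roundnut below -0.25 rad).
It also fails if it takes over 38 s, if anything falls off the work surface, if the arm or the gripper's body presses on something with over 40 N, if the wrist force passes 120 N, or if a joint passes its speed limit or range.

## Robot

A 7-joint arm with a two-finger parallel gripper is mounted at the origin on the work surface. World frame = base frame: x ahead of the robot, y to its left, z up, the work surface at z = 0. Lengths are in mm, angles in degrees, forces in N, time in s.
With the tool pointing down it reaches from about 400 to 850 mm from the base axis. Payload 4.5 kg.
Tool frame: the origin (TCP) lies midway between the tips of the shut fingers; the grasp point (between the pads) lies 19 mm behind it; z points along the fingers, x is the direction in which the jaws open and shut, and the axes are right-handed (so a half turn about z gives the same grasp; the last joint's range is limited). The gripper opens to 85 mm and grips with 20 to 120 N. Pads are 22 mm wide; open, the fingers measure 114 mm over their backs; the gripper's body (76 mm by 85 mm) begins 54 mm behind the grasp point. The pads swing forward as they close: fully open they stand 13 mm farther back than shut.
Start: joints at [-69.282, 39.483, -11.15, 89.685, 9.013, 51.709, -12.324], TCP at [201.207, 591.752, 231.317] pointing down, gripper open.
Joint ranges: [-172.22, 172.22], [-26.19, 119.32], [-84.43, 86.54], [7.71, 146.69], [-57.33, 237.33], [2.42, 119.75], [-152.13, 152.13]. Speed limits (degrees/s): [147.25, 147.25, 180, 180, 180, 180, 180].

## Interface

Orientations are given as a 3x3 rotation matrix whose columns are the frame's x, y, z axes.
In Python, from plant import get_obs, vision, workorder gives the robot as it stands.
- The arm moves only by the tool servo_tool, never from a script. Its argument "deltas" is a list that holds one entry, the list of rows, each a list of 5 numbers: the closure, from 0 (fully open) to 1 (shut), then the shift along the tool's x, y, z in m, then the turn about the tool's z in degrees. In form: [[[gripper, x, y, z, yaw], ...]]. A call has 1 to 5 rows; each row is the pose to reach, as a shift and turn from the pose commanded when the call began, along the tool's axes at that moment; what a row does not reach only later rows make up. A row lasts 1/8 s, in which the tool goes at most 62.5 mm and 10.7 degrees, less where a joint would pass 70% of its speed; a pose out of reach is approached as far as the arm can. A call with a gripper value outside its range is refused whole. The fingers move at their own pace and stop on an object; the grip force is fixed at half the most. Time passes only in rows, so rows that repeat a pose let the fingers close. It gives the time, the measured TCP pose, the force and the opening at its end, in the units of the state.
- get_obs(): the state, without advancing time (a new reading comes with each control period).
- vision.snapshot(name): name is "side" or "top"; returns the picture (384x512x3 uint8, red, green, blue); there is no depth.
- vision.calibration(name): a dict with "fx", "fy", "cx", "cy" (pixels), "rvec" (rotation vector, rad) and "tvec" (3), from world to camera coordinates, as OpenCV has them. Camera axes: x right, y down, z forward; pixel columns grow to the right and rows downward; lengths in mm; the calibration is good to about 2 mm. A picture is of the moment at which its call begins. calibration takes no time and is no camera call.
- workorder.job_done(): hands the job in, once; it reports no verdict.
The state is a dict: "time": time; "joint_pos": joint angles; "dq": joint speeds; "effort": joint torques, N m; "eef_pos": TCP position; "eef_rot": TCP orientation; "contact_force": force on the tool from outside, world axes, zero at the start; "moment": the same for the moment, N m; "grip_width": finger opening in mm.
Only numpy, scipy, OpenCV 4.12 (cv2) and the standard library are available. Lean on these libraries where they do the work, as an engineer would, in place of code of your own. Each camera call takes 0.05 s, during which the arm holds its last target. There are 200 camera calls.

## Working session

There is one attempt and no reset: what is moved stays moved. The work goes in short steps, Python scripts to look and compute and a tool call to move; the robot and the scene stay as the last step left them, time stands still between calls to the robot, and variables do not carry over. Pictures are saved under pics/ and viewed, about 8 in all and at most 12, crops included, and the job is handed in when it is done.

Besides the shell and the picture viewer there is one more tool, called after ">>>" in YAML: its name, and indented under it one key for each argument. servo_tool: Moves the arm, as the interface text tells. Its arguments: {"type":"object","properties":{"deltas":{"type":"array","items":{"type":"array","items":{"type":"array","items":{"type":"number"}}}}},"required":["deltas"]}

```bash
mkdir -p pics
cat > h.py <<'E'
import numpy as np,cv2
from plant import get_obs,vision,workorder
def snap(n,f):
    im=vision.snapshot(n)[:,:,::-1].copy(); cv2.imwrite(f'pics/{f}.png',im); return im
def ray(n,u,v,z):
    c=vision.calibration(n);R=cv2.Rodrigues(np.array(c['rvec'],float))[0];t=np.array(c['tvec'],float).ravel()
    d=R.T@np.array([(u-c['cx'])/c['fx'],(v-c['cy'])/c['fy'],1]);o=-R.T@t
    return o+d*(z-o[2])/d[2]
def proj(n,p):
    c=vision.calibration(n);R=cv2.Rodrigues(np.array(c['rvec'],float))[0];q=R@np.array(p,float)+np.array(c['tvec'],float).ravel()
    return c['fx']*q[0]/q[2]+c['cx'],c['fy']*q[1]/q[2]+c['cy']
E
python3 - <<'E'
from h import *
a=snap('top','t0');b=snap('side','s0')
cv2.imwrite('pics/both.png',cv2.resize(np.vstack([a,b]),None,fx=.78,fy=.78))
for n in('top','side'):
    c=vision.calibration(n);R=cv2.Rodrigues(np.array(c['rvec'],float))[0];print(n,-R.T@np.array(c['tvec'],float).ravel(),R[2],c['fx'])
o=get_obs();print(o['time'],o['eef_pos'],o['eef_rot'],o['grip_width'])
E
```

```text
top [ 237.50168059   34.72698625 1032.88772885] [ 0.2037191   0.0020965  -0.97902714] 355.5640912815584
side [ 221.92414364 -908.15178312  616.5235027 ] [ 0.16710573  0.86258336 -0.47752029] 475.0566059888722
0.1 [201.05163905 591.14746146 230.55526367] [[ 3.21840013e-01  9.46793957e-01 -4.56229003e-04]
 [ 9.46792583e-01 -3.21840324e-01 -1.61589912e-03]
 [-1.67675642e-03  8.81067590e-05 -9.99998590e-01]] 85.21699053926424
```

View pics/t0.png

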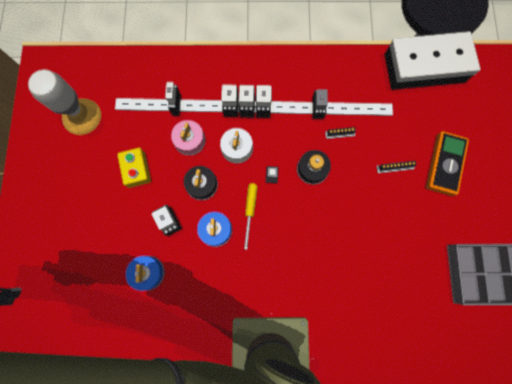

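View pics/s0.png

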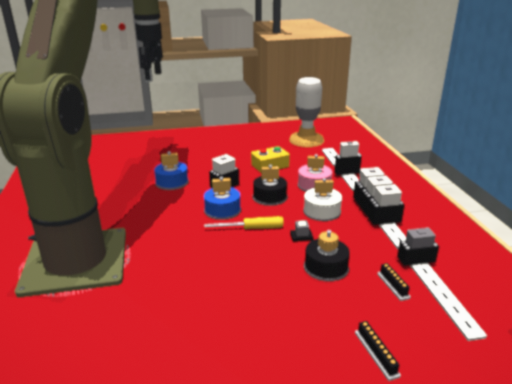

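Candidates in the top view: black base with wing (200,182), pink (187,137), white (236,145), blue (213,228), blue (144,272), and the round nut on black (314,166). I choose (200,182), which is the only upright wing on a black base. Next I crop that one and measure it.

Run:
```python
from h import *
a=cv2.imread('pics/t0.png');b=cv2.imread('pics/s0.png')
for n,im,(u,v) in(('top',a,(200,182)),('side',b,(270,182))):
    hsv=cv2.cvtColor(im,cv2.COLOR_BGR2HSV)
    m=cv2.inRange(hsv,(9,80,80),(30,255,255));w=np.zeros_like(m);w[v-22:v+16,u-18:u+18]=255;m&=w
    p=cv2.findNonZero(m);r=cv2.minAreaRect(p);print(n,len(p),r,cv2.boundingRect(p))
    k=cv2.inRange(hsv,(0,0,0),(180,255,60));w[:]=0;w[v-24:v+24,u-24:u+24]=255
    cs=cv2.findContours((k|m)&w,0,2)[0];c=max(cs,key=cv2.contourArea);h=cv2.convexHull(c);e=cv2.fitEllipse(h);print(' base',e,ray(n,*e[0],40))
    print(' ctr ray',ray(n,*r[0],72))
cc=[cv2.resize(a[150:215,165:235],(420,390),interpolation=2),cv2.resize(b[155:215,235:305],(420,390),interpolation=2)]
cv2.imwrite('pics/crop.png',np.hstack(cc)[:, :800])
o=[(187,137),(236,145),(213,228),(144,272),(314,166)]
for q in o:print(q,ray('top',*q,50).round())
```

```text
top 94 ((197.94483947753906, 177.16209411621094), (6.892775535583496, 18.103918075561523), 4.763640880584717) (194, 168, 8, 19)
 base ((200.25933837890625, 182.4273681640625), (30.337255477905273, 32.64436721801758), 135.3851318359375) [476.53435536 195.43383781  40.        ]
 ctr ray [483.93716366 197.16025235  72.        ]
side 509 ((269.5, 170.5), (21.0, 35.0), 90.0) (252, 160, 36, 22)
 base ((269.64569091796875, 178.0775909423828), (44.25247573852539, 52.40065002441406), 176.88072204589844) [488.62543875 232.22130695  40.        ]
 ctr ray [483.71678609 213.72345482  72.        ]
(187, 137) [611. 237.  50.]
(236, 145) [586.  93.  50.]
(213, 228) [344. 155.  50.]
(144, 272) [226. 338.  50.]
(314, 166) [ 522. -131.   50.]
```

View pics/crop.png

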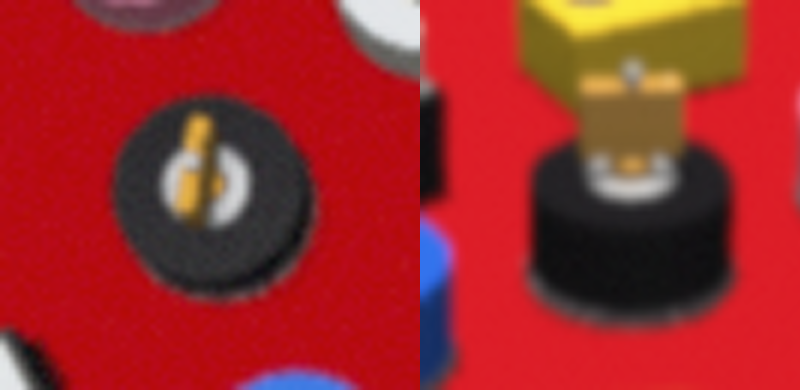

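Run:
```python
from h import *
A=ray('top',198.4,169.2,89);B=ray('top',196.1,186,89);print('top ends',A,B,(A+B)/2,np.linalg.norm(A-B),np.degrees(np.arctan2(*(A-B)[1::-1])))
print('side ctr',ray('side',270.4,173.6,72),'stud',ray('side',270.3,164.6,94))
c=ray('top',200.2,181.3,46);print('base?',c)
C=ray('side',262,168.5,89);D=ray('side',279,168.5,89);print('side ends',C,D)
```

```text
top ends [502.16719339 193.73825574  89.        ] [454.75861859 198.54018016  89.        ] [478.46290599 196.13921795  89.        ] 47.651143145988335 -5.78365570319548
side ctr [481.75975898 194.57658316  72.        ] stud [483.325274   203.35631178  94.        ]
base? [478.40079685 194.73110878  46.        ]
side ends [459.11137555 194.7740061   89.        ] [502.53728244 185.33945954  89.        ]
```

>>> servo_tool:
  deltas:
    - [[0,-0.04,0.055,0,-3],[0,-0.08,0.11,0,-6],[0,-0.12,0.165,0,-9],[0,-0.16,0.22,0,-12],[0,-0.2,0.275,0,-12]]

```text
time: 0.72
eef_pos: [382.3, 334.5, 231.1]
eef_rot: [[0.118, 0.993, -0.0], [0.993, -0.118, -0.0], [-0.0, -0.0, -1.0]]
contact_force: [0.6, 0.7, 0.7]
grip_width: 85.1
```

```bash
cat > st.py <<'E'
from h import *
import sys
o=get_obs();R=o['eef_rot']=np.array(o['eef_rot']);p=np.array(o['eef_pos'])
print(o['time'],p,'yaw x',np.degrees(np.arctan2(R[1,0],R[0,0])),'F',np.round(o['contact_force'],1),'M',np.round(o['moment'],2),'w',o['grip_width'],np.round(o['joint_pos'],0))
print('to go tool',R.T@(np.array([480,195.5,float(sys.argv[1])])-p))
E
python3 st.py 130
```

```text
0.725 [382.25364385 334.45839393 231.09681984] yaw x 83.24769575477032 F [0.6 0.7 0.7] M [ 0.03 -0.05 -0.03] w 85.14239906519404 [-36.  31. -17. 109.  13.  41.  23.]
to go tool [-126.48407884  113.42088862  101.10307705]
```

>>> servo_tool:
  deltas:
    - [[0,-0.04,0.035,0.02,0],[0,-0.08,0.07,0.05,0],[0,-0.115,0.1,0.08,0],[0,-0.115,0.1,0.08,0],[0,-0.115,0.1,0.08,0]]

```text
time: 1.35
eef_pos: [466.7, 211.1, 151.2]
eef_rot: [[0.118, 0.993, -0.001], [0.993, -0.118, 0.001], [0.001, -0.001, -1.0]]
contact_force: [-0.2, 0.3, -0.5]
grip_width: 85.3
```

```bash
python3 st.py 56
python3 - <<'E'
from h import *
a=snap('top','t1');b=snap('side','s1')
cv2.imwrite('pics/c1.png',np.hstack([cv2.resize(a[140:240,150:250],(400,400)),cv2.resize(b[100:200,220:320],(400,400))]))
E
```

```text
1.35 [466.72169171 211.07793306 151.23134233] yaw x 83.23611792377527 F [-0.2  0.3 -0.5] M [ 0.08  0.05 -0.01] w 85.26492696815977 [-20.  39. -15. 113.  19.  30.  35.]
to go tool [-13.9836774   15.08271366  95.21009687]
```

View pics/c1.png

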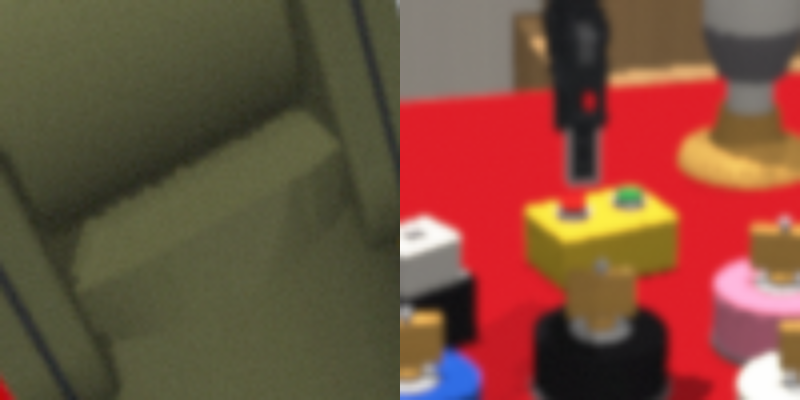

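The top view is blocked by the arm. In the side view the fingers (crop 583,150) stand just left of the wing (crop 601,290), which matches the remaining offset. I centre, then go down.

>>> servo_tool:
  deltas:
    - [[0,-0.014,0.015,0,0],[0,-0.014,0.015,0.03,0],[0,-0.014,0.015,0.06,0],[0,-0.014,0.015,0.08,0],[0,-0.014,0.015,0.095,0]]

```text
time: 2.08
eef_pos: [480.0, 196.4, 56.1]
eef_rot: [[0.116, 0.993, 0.0], [0.993, -0.116, 0.001], [0.001, 0.0, -1.0]]
contact_force: [-0.3, -0.0, -0.9]
grip_width: 85.3
```

>>> servo_tool:
  deltas:
    - [[0,0,0,0,0],[0.3,0,0,0,0],[0.5,0,0,0,0]]

```text
time: 2.45
eef_pos: [480.8, 195.0, 57.1]
eef_rot: [[0.118, 0.993, 0.001], [0.993, -0.118, 0.001], [0.001, 0.001, -1.0]]
contact_force: [0.0, 0.1, 0.6]
grip_width: 51.4
```

```bash
python3 st.py 56
python3 - <<'E'
from h import *
b=snap('side','s2')
cv2.imwrite('pics/c2.png',cv2.resize(b[120:220,210:330],(720,600)))
E
```

```text
2.45 [480.78683122 195.0135977   57.09332863] yaw x 83.2204923727999 F [0.  0.1 0.6] M [ 0.03 -0.02 -0.01] w 51.423367715324765 [-21.  48.  -9. 115.  23.  18.  33.]
to go tool [ 0.38902782 -0.84016079  1.09263226]
```

View pics/c2.png

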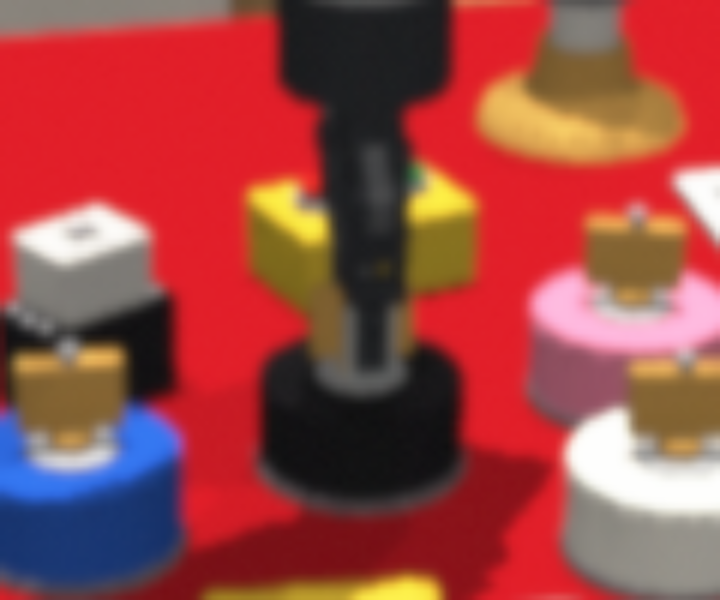

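The finger (crop ~370,320) stands well centred in front of the wing (310–412). I close.

>>> servo_tool:
  deltas:
    - [[0.7,0,0,0,0],[0.85,0,0,0,0],[1,0,0,0,0],[1,0,0,0,0],[1,0,0,0,0]]

```text
time: 3.12
eef_pos: [481.2, 199.8, 57.0]
eef_rot: [[0.115, 0.993, 0.003], [0.993, -0.115, 0.008], [0.008, 0.002, -1.0]]
contact_force: [-1.4, 7.8, 2.0]
grip_width: 9.3
```

```bash
python3 st.py 56
```

```text
3.125 [481.19460634 199.83263959  56.98911939] yaw x 83.42071829437884 F [-1.4  7.8  2. ] M [1.17 0.08 0.03] w 9.29825610365009 [-22.  48. -10. 115.  23.  18.  33.]
to go tool [-4.44883148 -0.69257737  0.95154734]
```

Gripped. The wing pulled the tool about 5 mm in +y, so I re-centre and try one way a little (tool +6° = clockwise).

>>> servo_tool:
  deltas:
    - [[1,0.005,0,0,0],[1,0.005,0,0,3],[1,0.005,0,0,6],[1,0.005,0,0,9],[1,0.005,0,0,9]]

```text
time: 3.75
eef_pos: [481.3, 200.3, 57.0]
eef_rot: [[0.268, 0.963, 0.002], [0.963, -0.268, 0.001], [0.001, 0.001, -1.0]]
contact_force: [0.5, 1.3, 6.5]
grip_width: 9.1
```

```bash
python3 st.py 56
```

```text
3.75 [481.30319284 200.30295059  57.04268874] yaw x 74.44561077627672 F [0.5 1.3 6.5] M [-0.06  0.04  0.83] w 9.073842694783414 [-23.  48.  -8. 115.  19.  18.  28.]
to go tool [-4.97745723  0.03103429  1.03817252]
```

Mz is 0.83 N m against 0.04 expected, so this way looks solid. I try the other way.

>>> servo_tool:
  deltas:
    - [[1,0,0,0,-6],[1,0,0,0,-12],[1,0,0,0,-18],[1,0,0,0,-24],[1,0,0,0,-24]]

```text
time: 4.38
eef_pos: [481.2, 199.8, 56.9]
eef_rot: [[-0.144, 0.99, 0.001], [0.99, 0.144, 0.001], [0.0, 0.001, -1.0]]
contact_force: [-0.0, -0.5, 7.2]
grip_width: 8.9
```

```bash
python3 st.py 56
```

```text
4.375 [481.15958517 199.78621213  56.94151355] yaw x 98.26640244321604 F [-0.  -0.5  7.2] M [0.05 0.08 0.05] w 8.91326275609422 [-20.  49. -13. 115.  29.  20.  42.]
to go tool [-4.07535792 -1.76464513  0.93818194]
```

It gives anticlockwise (Mz 0.05). I carry on.

>>> servo_tool:
  deltas:
    - [[1,0,0,0,-8],[1,0,0,0,-16],[1,0,0,0,-24],[1,0,0,0,-32],[1,0,0,0,-32]]

```text
time: 5.0
eef_pos: [481.3, 199.6, 57.0]
eef_rot: [[-0.646, 0.763, 0.001], [0.763, 0.646, 0.0], [-0.0, 0.001, -1.0]]
contact_force: [-1.0, -1.2, 6.5]
grip_width: 9.2
```

```bash
python3 st.py 56
```

```text
5.0 [481.2662828  199.58571117  56.951875  ] yaw x 130.26423551232855 F [-1.  -1.2  6.5] M [0.05 0.13 0.07] w 9.184716392740503 [-15.  49. -20. 115.  42.  23.  62.]
to go tool [-2.29894679 -3.60784916  0.94912698]
```

>>> servo_tool:
  deltas:
    - [[1,0,0,0,-8],[1,0,0,0,-16],[1,0,0,0,-24],[1,0,0,0,-27],[1,0,0,0,-27]]

```text
time: 5.62
eef_pos: [481.4, 199.4, 57.0]
eef_rot: [[-0.922, 0.387, 0.001], [0.387, 0.922, 0.0], [-0.001, 0.001, -1.0]]
contact_force: [-0.2, -1.0, 7.6]
grip_width: 9.3
```

```bash
python3 st.py 56
```

```text
5.625 [481.44630886 199.44766993  56.95535069] yaw x 157.2104854528203 F [-0.2 -1.   7.6] M [-0.01  0.12  0.09] w 9.289756268524034 [-11.  50. -27. 114.  50.  27.  81.]
to go tool [-0.19461993 -4.20026457  0.95315415]
```

Turned about 74° with low torque. I open and rise.

>>> servo_tool:
  deltas:
    - [[0.8,0,0,0,0],[0.4,0,0,0,0],[0,0,0,0,0],[0,0,0,0,0],[0,0,0,0,0]]

```text
time: 6.25
eef_pos: [480.8, 199.7, 56.2]
eef_rot: [[-0.922, 0.387, -0.0], [0.387, 0.922, -0.0], [0.0, -0.0, -1.0]]
contact_force: [0.1, -0.2, -0.4]
grip_width: 85.2
```

>>> servo_tool:
  deltas:
    - [[0,0,0,-0.03,0],[0,0,0,-0.06,0],[0,0,0,-0.11,0],[0,0,0,-0.16,0],[0,0,0,-0.16,0]]

```text
time: 6.88
eef_pos: [482.7, 201.3, 219.7]
eef_rot: [[-0.922, 0.388, 0.007], [0.388, 0.922, 0.004], [-0.005, 0.006, -1.0]]
contact_force: [0.7, -0.5, -1.7]
grip_width: 85.2
```

>>> servo_tool:
  deltas:
    - [[0,-0.03,-0.04,0,0],[0,-0.05,-0.08,0,0],[0,-0.07,-0.12,0,0],[0,-0.07,-0.16,0,0],[0,-0.07,-0.16,0,0]]

```text
time: 7.5
eef_pos: [481.2, 20.7, 214.6]
eef_rot: [[-0.92, 0.392, -0.005], [0.392, 0.92, -0.004], [0.003, -0.005, -1.0]]
contact_force: [0.7, 0.3, -0.0]
grip_width: 85.4
```

```bash
python3 st.py 56
python3 - <<'E'
from h import *
a=snap('top','t3');b=snap('side','s3')
cv2.imwrite('pics/c3.png',np.hstack([cv2.resize(a[135:235,150:250],(400,400)),cv2.resize(b[120:220,220:320],(400,400))]))
E
```

```text
7.5 [481.2487158   20.69005517 214.64689895] yaw x 156.91019054994564 F [ 0.7  0.3 -0. ] M [ 0.01 -0.   -0.05] w 85.3870371134305 [ 19.  35. -43. 114.  34.  45. 112.]
to go tool [ 69.23692374 161.11895822 158.03747765]
```

View pics/c3.png

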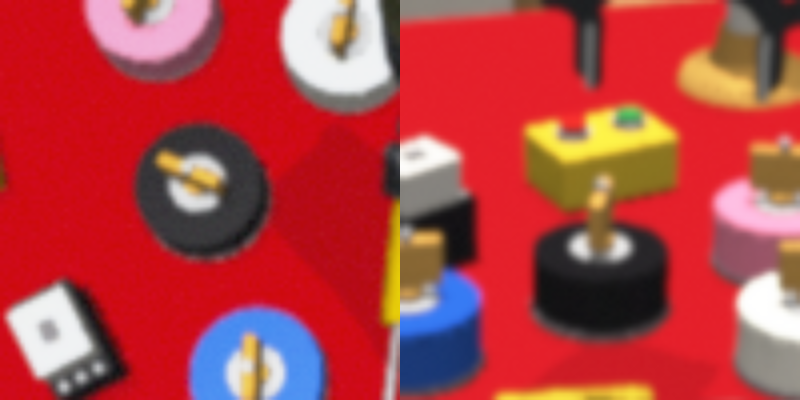

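The wing (top crop ~(160,155) to (220,187)) now lies about 62–63° anticlockwise of image-up. It started about 6° clockwise of it, so it has turned about 69°, and the side view shows it nearly edge-on. The tool is clear.

>>> servo_tool:
  deltas:
    - [[0,0,0,0,0],[0,0,0,0,0]]

```text
time: 7.85
eef_pos: [483.7, 26.3, 216.2]
eef_rot: [[-0.923, 0.385, 0.0], [0.385, 0.923, 0.001], [0.0, 0.001, -1.0]]
contact_force: [-0.4, 0.0, -0.2]
grip_width: 85.2
```

```bash
python3 -c "
from h import *
print(workorder.job_done())"
```

```text
the job is handed in; nothing more can be done
None
```

The wing nut on the black base is slackened about 70° anticlockwise, and I handed the job in at about 7.9 s.

- **Which way it gives:** I gripped the wing and tried clockwise first. The moment rose to 0.83 N m within 9°, so that way is solid. Anticlockwise it turned freely, at 0.05–0.09 N m.
- **How far it turned:** by the tool's angle it turned about 74° from the start. A rough reading of the last top picture gives about 69°. The two differ by about 5°, but both are above the 55° needed.
- **Final state:** the gripper is open and clear, with contact force near zero. I never went near the round nut, but I did not measure its angle afterwards.
- **Position error:** my first estimate of the wing's centre was about 5 mm off in y. The grip showed this, and I corrected it before turning.

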